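Seat the flower stamp head in the craft press

ROBOT

A 7-joint arm with a two-finger parallel gripper is mounted at the origin on the work surface. World frame = base frame: x ahead of the robot, y to its left, z up, the work surface at z = 0. Lengths are in m, angles in rad, forces in N, time in s.
With the tool pointing down it reaches from about 0.425 to 0.875 m from the base axis. Payload 8.4 kg.
Tool frame: the origin (TCP) lies at the very end of the fingers, on their centre line; the grasp point (between the pads) lies 19 mm behind it (arm.grasp_offset is the distance from the TCP to the grasp point, in m); z points along the fingers, y is the line along which they close (so a half turn about z gives the same grasp; the last joint's range is limited). The gripper opens to 85 mm and grips with 20 to 120 N. Pads are 22 mm wide; open, the fingers measure 114 mm over their backs; the gripper's body (76 mm by 85 mm) begins 54 mm behind the grasp point. The pads swing forward as they close: fully open they stand 13 mm farther back than shut.
Start: joints at [-1.25, 0.333, 0.04, 1.465, -0.013, 1.343, -0.059], TCP at [0.265, 0.594, 0.231] pointing down, gripper open.
Joint ranges: [-2.58, 2.58], [-0.38, 2.09], [-1.3, 1.39], [0.25, 2.4], [-1.5, 4.64], [0.08, 2.09], [-2.65, 2.65]. Speed limits (rad/s): [2.22, 2.22, 2.79, 2.79, 3.14, 3.14, 3.14].

INTERFACE

Orientations are given as a rotation vector (axis times angle).
In Python, from station import arm gives the robot as it stands. Calls block until the motion is done:
- arm.reach(position, orientation): joint-space move of the TCP to a pose.
- arm.line_to(position, rotation=None, feed=0.15, f_stop=None): straight line of the TCP; rotation=None keeps the orientation; feed is the mean speed in m/s. With f_stop (N) it stops when the force on the tool has changed by that much, and returns True; else False.
- arm.move_j(angles): joint-space move.
- arm.move_gripper(opening, grip_force=None): opening from 0.0 (shut) to 1.0 (fully open); grip_force is the grip in N (None keeps the last); returns when the fingers have stopped.
- arm.pause(seconds).
- arm.solve_ik(position, orientation): joint angles nearest the present ones, or None.
- arm.read_state(): the state.
- arm.camera(name): name is "scene" or "top" or "wrist"; returns a dict with "frame" (420x560x3 uint8, red, green, blue), "fovy" (degrees; the focal length in pixels is half the picture's height over the tangent of half this angle, whatever the lens; pixels are square), "cx", "cy" (the principal point, pixels), "dist" ([k1, k2, p1, p2, k3] as OpenCV has them; the pictures are not rectified), "camera_from_world" (4x4, takes a point from world to camera coordinates); the wrist camera has in their place "tool_from_camera" (4x4, takes a point from camera to tool coordinates, whose origin is the TCP and whose axes are the flange's). Camera axes: x right, y up, looking along -z (the intrinsics and any distortion apply to the point x, -y, -z); pixel columns grow to the right and rows downward; lengths in m; the calibration is good to about 2 mm. A picture is of the moment at which its call begins: read the wrist's pose just before it. There is no depth.
A pose or a line that the arm cannot do raises arm.IKError and nothing moves.
- arm.finish_job(): hands the job in; it is judged then, once.
The state is a dict: "clock": time; "qpos": joint angles; "qvel": joint speeds; "effort": joint torques, N m; "eef_pos": TCP position; "orientation": TCP orientation; "contact_force": force on the tool from outside, world axes, zero at the start; "wrist_torque": the same for the moment, N m; "opening": opening from 0.0 (shut) to 1.0 (fully open); "grasp_force": force on a finger pad.
Only numpy, scipy, OpenCV 4.12 (cv2) and the standard library are available. Lean on these libraries where they do the work, as an engineer would, in place of code of your own. Each camera call takes 0.05 s, during which the arm holds its last target. There are 200 camera calls.

TASK

Pick up the green stamp head with the white flowers on it and fit it into the well of the grey craft press, its key in the well's notch, so that it sits fully home and upright; then let go. Leave the red and the yellow stamp heads where they stand.

Things in the scene. Friction and masses are not known exactly. Their poses are not given: they have to be found in the camera images.
- green_head: Green stamp head, white flowers, 105 to 210 g. Round foot, diameter 64, 20 high; one key (lug 16 wide, full foot height, black mark on top) sticks out along its +x to 48 from the centre. Upright bar grip on the foot: 14 thick (along its y), 36 long (along its x, pointing at the key), from 20 to 56 above the underside. Sizes in mm. Origin: centre of the round foot's underside, z up.
- well (a point): Centre of the well's floor in the fixed grey press, 25 mm above the table; z up, +x points along the notch. Well 20 deep (press top 45 above table), round, diameter 72, with one notch 30 wide reaching 53 from the centre, white mark beyond it; bevelled rim, 4 wider per side over the top 6. Heads enter only key over notch (+x along +x). Press reaches 72 along -y and +-x, 118 along +y.
- red_head: Red stamp head, same shape and size as the green one, with a white disc either side of the grip; same origin and axes. To be left alone.
- yellow_head: Yellow stamp head, same shape and size as the green one, with three white dots either side of the grip; same origin and axes. To be left alone.
Things that resemble listed ones, but are neither listed nor needed, are in the scene too. Several things have the shape of the green_head; the one meant has the colours described above.

How it is judged:
At the end, for the whole second after the job is handed in: The green head stands on the well's floor (within 4 mm), upright within about 6 degrees, centred within 10 mm, its key in the notch (within 20 degrees), released and at rest (z of green_head in the frame of well between -0.004 and 0.004 m and horizontal distance between green_head and well below 0.01 m and angle between the x axis of green_head and the x axis of well, either way round below 0.35 rad and angle between green_head's own z axis and vertical below 0.1 rad and linear speed of green_head below 0.02 m/s); the robot touches nothing.
It fails at once if the red stamp head is moved more than 30 mm (distance of red_head from where it was at the start of the episode above 0.03 m).
It fails at once if the yellow stamp head is moved more than 30 mm (distance of yellow_head from where it was at the start of the episode above 0.03 m).
It also fails if it takes over 35 s, if anything falls off the work surface, if the arm or the gripper's body presses on something with over 40 N, if the wrist force passes 120 N, or if a joint passes its speed limit or range.

## Working session

There is one attempt and no reset: what is moved stays moved. The work goes in short steps, each a Python script; the robot and the scene stay as the last script left them, time stands still between calls to the robot, and variables do not carry over. Pictures are saved under pics/ and viewed, at most 10 in all, crops included, and the job is handed in when it is done.

```bash
mkdir -p pics; ls
python3 - <<'E'
from station import arm
import cv2,numpy as np
for n in("scene","top"):
    c=arm.camera(n);cv2.imwrite(f"pics/{n}0.png",cv2.cvtColor(c["frame"],cv2.COLOR_RGB2BGR))
    print(n,c["fovy"],c["cx"],c["cy"],c["dist"],np.round(c["camera_from_world"],3).tolist())
s=arm.read_state();print(s["clock"],s["orientation"],s["eef_pos"])
c=arm.camera("wrist");print(c["fovy"],c["cx"],c["cy"],c["dist"],np.round(c["tool_from_camera"],3).tolist())
E
```

```text
pics
scene 47.51467470310749 280.94941096880825 210.52354189648864 [-0.06171816  0.          0.          0.          0.        ] [[-0.583, 0.812, -0.021, 0.316], [-0.49, -0.331, 0.806, 0.229], [0.648, 0.48, 0.591, -1.217], [0.0, 0.0, 0.0, 1.0]]
top 54.36385045296761 284.1891741408751 207.57280619281002 [-0.10723127  0.          0.          0.          0.        ] [[0.015, -0.999, 0.028, -0.034], [0.986, 0.019, 0.166, -0.536], [-0.167, 0.025, 0.986, -0.816], [0.0, 0.0, 0.0, 1.0]]
0.1 [-6.54625790e-01 -3.07242741e+00  2.25033633e-03] [0.26478723 0.59318434 0.23051296]
71.79614118299364 280.33968486248864 209.1962114641155 [0.00602479 0.         0.         0.         0.        ] [[-0.0, 0.966, 0.259, 0.065], [1.0, 0.0, 0.0, -0.001], [0.0, 0.259, -0.966, -0.143], [0.0, 0.0, 0.0, 1.0]]
```

View pics/scene0.png

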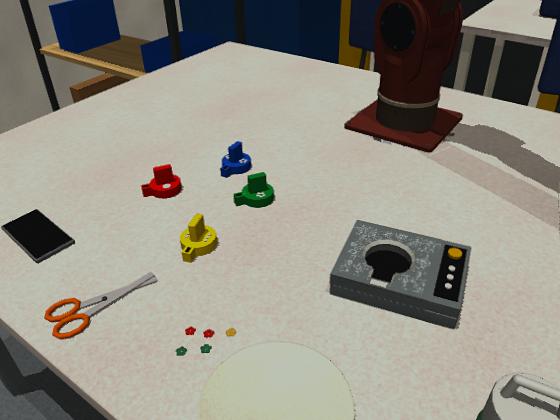

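View pics/top0.png

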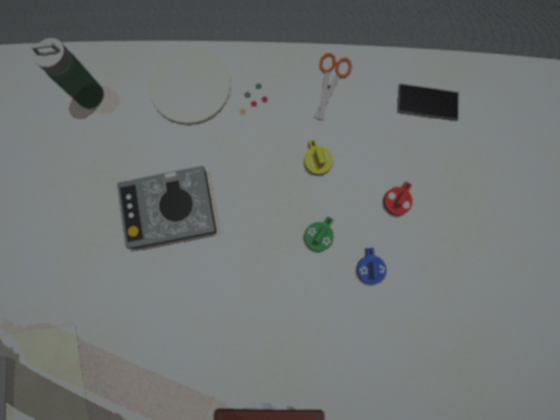

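Top view: green head with its foot at about (319,237) and key at (329,220). The press well is at about (176,205) with its notch mark at (170,175). In the scene view they are at (259,192) and (389,262). I'll triangulate them, then look from above with the wrist camera.

```bash
cat > h.py <<'E'
from station import arm
import cv2,numpy as np
from scipy.spatial.transform import Rotation as R
def shot(n,save=None):
    s=arm.read_state();c=arm.camera(n)
    if n=="wrist":
        T=np.eye(4);T[:3,:3]=R.from_rotvec(s["orientation"]).as_matrix();T[:3,3]=s["eef_pos"]
        c["W"]=T@c["tool_from_camera"]
    else: c["W"]=np.linalg.inv(c["camera_from_world"])
    f=210/np.tan(np.radians(c["fovy"])/2);c["K"]=np.array([[f,0,c["cx"]],[0,f,c["cy"]],[0,0,1]])
    if save:
        cv2.imwrite(f"pics/{save}.png",cv2.cvtColor(c["frame"],cv2.COLOR_RGB2BGR))
        np.savez(f"pics/{save}.npz",W=c["W"],K=c["K"],dist=c["dist"])
    return c
def ray(c,uv):
    x,y=cv2.undistortPoints(np.array([[uv]],float),c["K"],np.array(c["dist"]))[0,0]
    d=c["W"][:3,:3]@[x,-y,-1];return c["W"][:3,3],d/np.linalg.norm(d)
def tri(obs):
    A=0;b=0
    for c,uv in obs:
        o,d=ray(c,uv);P=np.eye(3)-np.outer(d,d);A=A+P;b=b+P@o
    return np.linalg.solve(A,b)
def onz(c,uv,z):
    o,d=ray(c,uv);return o+d*(z-o[2])/d[2]
def down(yaw): # tool z down, tool x axis at world angle yaw
    return (R.from_euler("z",yaw)*R.from_rotvec([np.pi,0,0])).as_rotvec()
def load(n): return dict(np.load(f"pics/{n}.npz"))
E
python3 - <<'E'
from h import *
t=shot("top");s=shot("scene")
print("green",tri([(t,(319,237)),(s,(259,192))]),"well",tri([(t,(176,205)),(s,(389,262))]))
g=onz(t,(319,237),.02);k=onz(t,(329,220),.02);print("g",g,np.arctan2(*(k-g)[1::-1]))
w=onz(t,(176,205),.045);k=onz(t,(170,176),.045);print("w",w,np.arctan2(*(k-w)[1::-1]))
st=arm.read_state();m=R.from_rotvec(st["orientation"]).as_matrix();print(m.round(2).tolist())
E
```

```text
green [ 0.4782608  -0.10097508  0.01145436] well [0.54011191 0.2082011  0.02948661]
g [ 0.47821413 -0.10117474  0.02      ] -0.5273801210388829
w [0.53780725 0.20369033 0.045     ] 0.26179223990697714
[[-0.91, 0.41, -0.0], [0.41, 0.91, -0.0], [-0.0, -0.0, -1.0]]
```

Run:
```python
from h import *
for off in (0,np.pi,-np.pi):
  for p,y in(((.54,.205,.2),.25),((.478,-.101,.2),-.527)):
    q=arm.solve_ik(p,down(y+off));print(off,p,None if q is None else np.round(q,2))
w=np.array([.54,.205]);g=np.array([.478,-.101])
yw=.25+np.pi;u=np.array([np.cos(yw),np.sin(yw)])
arm.reach([*(w-.0*u),.22],down(yw));arm.pause(.15);shot("wrist","w1")
arm.line_to([*(w+.07*u),.22],feed=.25);arm.pause(.15);shot("wrist","w2")
yg=-.527+np.pi;u=np.array([np.cos(yg),np.sin(yg)])
arm.reach([*(g+.05*u),.19],down(yg));arm.pause(.15);shot("wrist","g1")
arm.line_to([*(g-.01*u),.19],feed=.25);arm.pause(.15);shot("wrist","g2")
s=arm.read_state();print(s["clock"],s["qpos"].round(2))
im=[cv2.imread(f"pics/{n}.png") for n in("w1","w2","g1","g2")]
cv2.imwrite("pics/wa.png",cv2.resize(np.vstack([np.hstack(im[:2]),np.hstack(im[2:])]),(800,600)))
```

```text
0 (0.54, 0.205, 0.2) [-0.93  0.22  0.57  1.71 -0.13  1.24 -1.65]
0 (0.478, -0.101, 0.2) [-0.48  0.    0.61  1.92 -0.    1.22 -1.97]
3.141592653589793 (0.54, 0.205, 0.2) [-0.68  0.21  0.28  1.7  -0.06  1.24  1.43]
3.141592653589793 (0.478, -0.101, 0.2) [-0.79 -0.01  0.92  1.92  0.01  1.22  1.17]
-3.141592653589793 (0.54, 0.205, 0.2) [-0.68  0.21  0.28  1.7  -0.06  1.24  1.43]
-3.141592653589793 (0.478, -0.101, 0.2) [-0.79 -0.01  0.92  1.92  0.01  1.22  1.17]
4.65 [-0.46  0.04  0.61  1.91 -0.02  1.2   1.2 ]
```

View pics/wa.png

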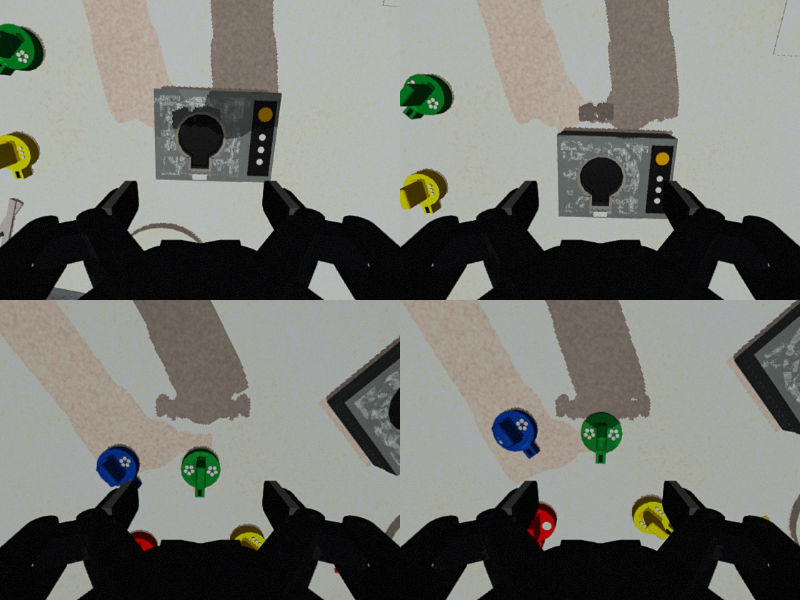

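Composite: the well is at about (201,138) in w1 and (601,180) in w2, with its white mark just below. The green head is at (201,470) in g1 and (602,433) in g2, key pointing down, and no neighbours within finger reach. Next I'll refine by fitting silhouettes.

```bash
cat > fit.py <<'E'
from h import *
from scipy.optimize import minimize
def proj(c,P):
    Q=(np.linalg.inv(c["W"])@np.c_[P,np.ones(len(P))].T)[:3].T
    return cv2.projectPoints(Q*[1,-1,-1],np.zeros(3),np.zeros(3),c["K"],np.array(c["dist"]))[0][:,0]
a=np.linspace(0,2*np.pi,60)
cyl=np.vstack([np.c_[.032*np.cos(a),.032*np.sin(a),a*0+z] for z in(0,.02)])
box=lambda x0,x1,h,z0,z1:np.array([[x,y,z] for x in(x0,x1) for y in(-h,h) for z in(z0,z1)])
parts=[cyl,box(0,.048,.008,0,.02),box(-.018,.018,.007,.02,.056)]
def sil(c,v,shape):
    m=np.zeros(shape,np.uint8);x,y,z,th=v;r=R.from_euler("z",th).as_matrix()
    for p in parts:
        h=cv2.convexHull(proj(c,p@r.T+[x,y,z]).astype(np.float32))
        cv2.fillPoly(m,[np.round(h*16).astype(np.int32)],255,cv2.LINE_AA,4)
    return m/255.
E
python3 - <<'E'
from fit import *
vs=[]
for n,roi in(("g1",(275-60,205,310,300)),("g2",(215,130,330,240))):
    c=load(n);im=cv2.imread(f"pics/{n}.png").astype(int);b,g,r=im[...,0],im[...,1],im[...,2]
    m=((g>1.35*r)&(g>1.25*b)&(g>25)).astype(np.uint8);M=np.zeros_like(m)
    x0,y0,x1,y1=roi;M[y0:y1,x0:x1]=m[y0:y1,x0:x1]
    ct=max(cv2.findContours(M,0,1)[0],key=cv2.contourArea);M=cv2.drawContours(M*0,[ct],-1,1,-1)
    M=cv2.morphologyEx(M,cv2.MORPH_CLOSE,np.ones((7,7)));vs.append((c,M));print(n,M.sum(),cv2.boundingRect(M))
f=lambda v:sum(np.abs(sil(c,v/[100,100,100,10],M.shape)-M).sum() for c,M in vs)
v0=np.array([.478,-.101,0,-.527])*[100,100,100,10]
r=minimize(f,v0,method="Nelder-Mead",options=dict(initial_simplex=v0+np.vstack([np.zeros(4),np.eye(4)])));
print("green",r.x/[100,100,100,10],f(v0),r.fun)
w=[cv2.resize(cv2.imread(f"pics/{n}.png")[y:y+150,x:x+200],None,fx=4,fy=4,interpolation=cv2.INTER_CUBIC)[:,:] for n,x,y in(("w1",210,115),)]
cv2.imwrite("pics/wc1.png",cv2.convertScaleAbs(w[0],alpha=1.6,beta=15))
w=cv2.resize(cv2.imread("pics/w2.png")[175:325,190:390],None,fx=4,fy=4,interpolation=cv2.INTER_CUBIC)
cv2.imwrite("pics/wc2.png",cv2.convertScaleAbs(w,alpha=1.6,beta=15))
E
```

```text
g1 2556 (253, 208, 56, 69)
g2 2803 (253, 157, 58, 73)
green [ 0.48309072 -0.10242422 -0.0096495  -0.55568203] 705.4274509803922 257.49411764705883
```

View pics/wc1.png

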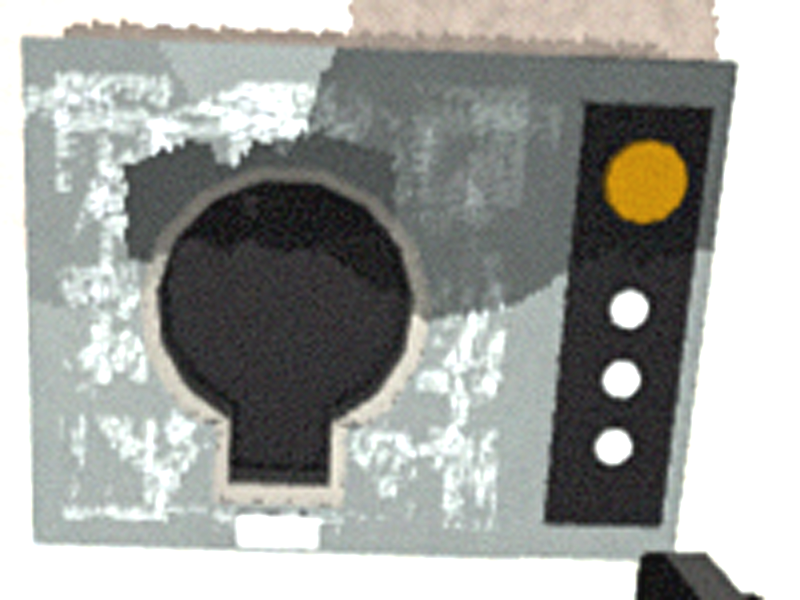

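View pics/wc2.png

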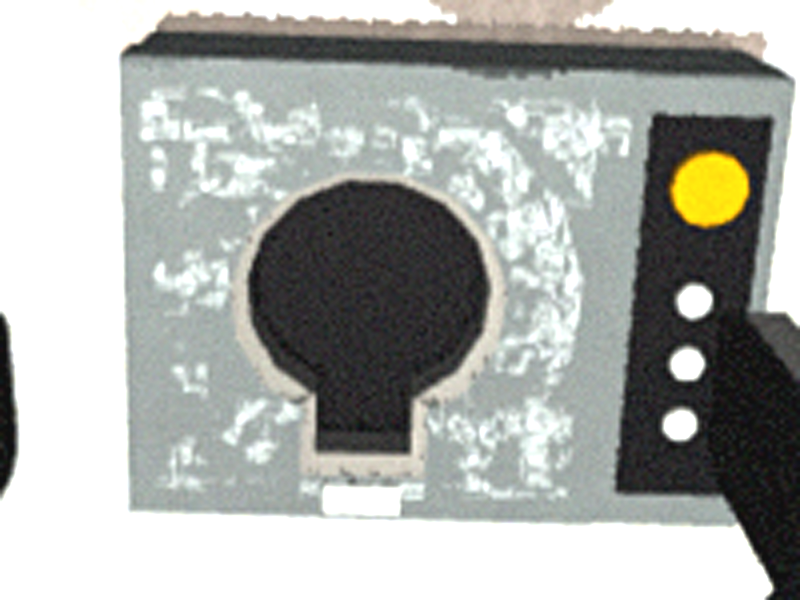

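Crops: the well's rim ellipse is centred at about (286,302) in wc1 and (368,290) in wc2. The notch's outer corners are at (217,503)/(342,503) and (301,476)/(425,474). I'll fit the well pose to these points and redo the head fit with all four views.

Run:
```python
from fit import *
from scipy.optimize import least_squares
D=[("w1",210,115,[(143,290),(428,295),(285,167),(165,375),(408,378)],[(160,300),(414,305),(290,182)],[(217,503),(342,503)]),
   ("w2",190,175,[(232,290),(505,290),(368,172),(258,370),(478,373)],[(248,290),(491,295),(368,182)],[(301,476),(425,474)])]
def res(v):
    x,y,z,t=v;o=[];u=np.array([np.cos(t),np.sin(t)]);n=np.array([-u[1],u[0]])
    for nm,x0,y0,A,B,C in D:
        c=load(nm);P=lambda p,zz:onz(c,(x0+p[0]/4,y0+p[1]/4),zz)[:2]-[x,y]
        o+=[np.linalg.norm(P(p,z))-.040 for p in A]+[np.linalg.norm(P(p,z-.006))-.036 for p in B]
        for p,s in zip(C,(1,-1)):
            q=P(p,z);o+=[q@u-.057,0*s+abs(q@n)-.019, .5*(np.sign(q@n)*0)]
    # corner symmetric: mean of corners on the axis
        q=P(np.mean(C,0),z);o+=[q@n]
    return np.array(o)*1000
r=least_squares(res,[.54,.205,.045,.26]);print("well",r.x,np.abs(r.fun).max(),np.sqrt((r.fun**2).mean()))
r2=least_squares(lambda v:res([v[0],v[1],.045,v[2]]),[.54,.205,.26]);print("well z fixed",r2.x)
shot("scene","s1");shot("top","t1")
vs=[]
for n,roi in(("g1",(215,205,310,300)),("g2",(215,130,330,240)),("scene0",(230,168,280,212)),("top0",(298,212,342,256))):
    im=cv2.imread(f"pics/{n}.png").astype(int)
    c=load({"scene0":"s1","top0":"t1"}.get(n,n));b,g,rr=im[...,0],im[...,1],im[...,2]
    m=((g>1.35*rr)&(g>1.25*b)&(g>25)).astype(np.uint8);M=np.zeros_like(m)
    x0,y0,x1,y1=roi;M[y0:y1,x0:x1]=m[y0:y1,x0:x1]
    M=cv2.morphologyEx(M,cv2.MORPH_CLOSE,np.ones((5,5)))
    ct=max(cv2.findContours(M,0,1)[0],key=cv2.contourArea);M=cv2.drawContours(M*0,[ct],-1,1,-1);vs.append((c,M))
S=np.array([100,100,100,10])
def run(idx,name,fz=None):
    g=lambda v:sum(np.abs(sil(vs[i][0],(v/S if fz is None else np.array([*(v/S)[:2],fz,(v/S)[3]])),vs[i][1].shape)-vs[i][1]).sum()/vs[i][1].sum() for i in idx)
    v0=np.array([.48,-.102,0,-.54])*S
    r=minimize(g,v0,method="Nelder-Mead",options=dict(initial_simplex=v0+np.vstack([np.zeros(4),np.eye(4)])));print(name,r.x/S,r.fun);return r.x/S
run([2,3],"st");run([0,1],"g z0",0.);run([0],"g1 z0",0.);run([1],"g2 z0",0.);v=run([0,1,2,3],"all")
o=[]
for n,(c,M) in zip(("g1","g2"),vs):
    im=cv2.imread(f"pics/{n}.png");m=(sil(c,[v[0],v[1],0,v[3]],M.shape)>.5).astype(np.uint8)
    cv2.drawContours(im,cv2.findContours(m,0,1)[0],-1,(0,0,255),1);cv2.drawContours(im,cv2.findContours(M,0,1)[0],-1,(255,255,255),1)
    o.append(cv2.resize(im[140:300,220:340],None,fx=3,fy=3))
cv2.imwrite("pics/ov.png",np.hstack(o))
```

```text
well [0.54035778 0.20695828 0.04497257 0.22176812] 1.2871342882558174 0.4978600603622556
well z fixed [0.54034805 0.20695568 0.22176799]
st [ 0.48058542 -0.10137521 -0.00244366 -0.52069889] 0.32763734825094154
g z0 [ 0.48127767 -0.10177883  0.01167101 -0.54215273] 0.17863838325360054
g1 z0 [ 0.48195972 -0.10196659  0.0077422  -0.54763402] 0.09352235416858448
g2 z0 [ 0.4813917  -0.10156732  0.00293199 -0.53511969] 0.08123509125376872
all [ 0.48145118 -0.10200743 -0.00436921 -0.55191659] 0.4604127707238157
```

View pics/ov.png

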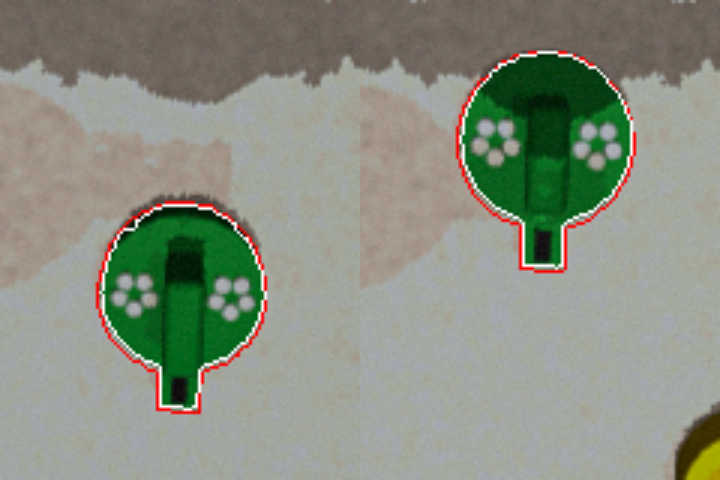

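The overlay shows model and mask agreeing to about 1 px in both views. Grasping now.

Run:
```python
from h import *
g=[.4813,-.1018];yg=-.542+np.pi
arm.move_gripper(.5)
arm.reach([*g,.11],down(yg))
print("down stop",arm.line_to([*g,.028],feed=.08,f_stop=10))
s=arm.read_state();print(s["eef_pos"],s["contact_force"])
arm.move_gripper(0,60);s=arm.read_state();print(s["opening"],s["grasp_force"],s["eef_pos"],s["contact_force"])
arm.line_to([*g,.15],feed=.12)
w=[.5403,.2070];yw=.222+np.pi
arm.reach([*w,.15],down(yw));arm.pause(.2)
s=arm.read_state();print(s["clock"],s["opening"],s["grasp_force"],s["eef_pos"],s["contact_force"])
shot("wrist","h1");shot("scene","h2")
a=cv2.imread("pics/h1.png")[20:420,100:460];b=cv2.resize(cv2.imread("pics/h2.png")[120:340,280:500],(400,400))
cv2.imwrite("pics/hc.png",np.hstack([a,b]))
```

```text
down stop False
[ 0.48170588 -0.10187793  0.02845637] [ 0.19934292 -0.23968324 -0.60816912]
0.15565607948648028 58.82996320724487 [ 0.4816238  -0.10172504  0.02841127] [-1.86881678  1.46609468  5.7231131 ]
9.7667 0.15214900387169863 58.37365686893463 [0.5407092  0.20532461 0.15027722] [-1.01518983 -0.13099505 -1.61893649]
```

View pics/hc.png

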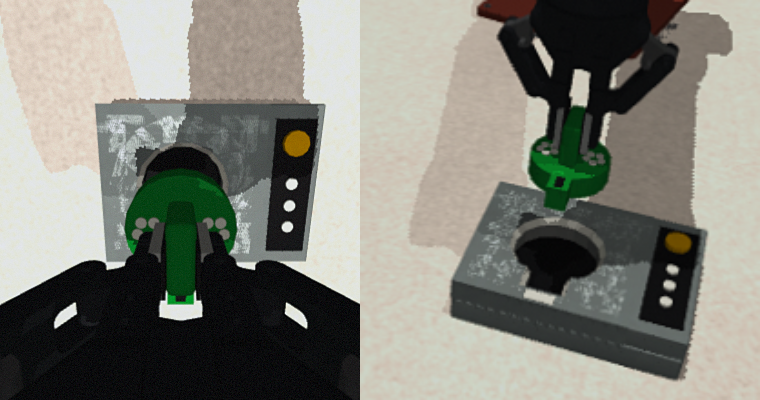

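Wrist view: the head is held centrally between the fingers over the well. Scene view: the key may be pitched slightly down, so I'll fit the in-hand pose.

Run:
```python
from fit import *
tcp=np.array([.5407,.2053,.1503]);yw=.222
vs=[]
for n,roi in(("h1",(210,150,350,330)),("h2",(360,175,425,240))):
    im=cv2.imread(f"pics/{n}.png").astype(int);c=load(n);b,g,r=im[...,0],im[...,1],im[...,2]
    m=((g>1.3*r)&(g>1.2*b)&(g>25)).astype(np.uint8);M=np.zeros_like(m);x0,y0,x1,y1=roi;M[y0:y1,x0:x1]=m[y0:y1,x0:x1]
    M=cv2.morphologyEx(M,cv2.MORPH_CLOSE,np.ones((3,3)))
    # ignore interior of hull not green (fingers, flowers) by weighting: only pixels green or bright/gray background
    Wt=((im.max(2)>60)|(M>0)).astype(float)
    if n=="h1": Wt[270:]=0
    hull=np.zeros_like(m);pts=cv2.findNonZero(M);cv2.fillConvexPoly(hull,cv2.convexHull(pts),1)
    er=cv2.erode(hull,np.ones((9,9)));Wt[(M==0)&(er>0)&(im.max(2)>100)&(abs(r-g)<40)&(np.arange(420)[:,None]<(250 if n=="h1" else 205))]=0
    vs.append((c,M,Wt));print(n,M.sum(),cv2.boundingRect(M))
def silh(c,v,shape):
    dx,dy,dz,th,p=v;r=(R.from_euler("z",yw+th)*R.from_euler("y",p)).as_matrix();m=np.zeros(shape,np.uint8)
    piv=np.array([0,0,.047])
    for q in parts:
        P=(q-piv)@r.T+tcp+[0,0,.019]+R.from_euler("z",yw).as_matrix()@[dx,dy,dz]
        h=cv2.convexHull(proj(c,P).astype(np.float32));cv2.fillPoly(m,[np.round(h*16).astype(np.int32)],255,cv2.LINE_AA,4)
    return m/255.
S=np.array([100,100,100,10,10.])
for idx in([1],[0,1]):
  for p0 in(0,.25):
    f=lambda v:sum((np.abs(silh(c,v/S,M.shape)-M)*W).sum()/M.sum() for c,M,W in[vs[i] for i in idx])
    v0=np.array([0,0,0,0,p0])*S
    r=minimize(f,v0,method="Nelder-Mead",options=dict(maxiter=600,initial_simplex=v0+np.vstack([np.zeros(5),np.eye(5)])))
    print(idx,p0,(r.x/S).round(4),r.fun)
v=r.x/S;im=cv2.imread("pics/h2.png");o=[]
for n,(c,M,W) in zip(("h1","h2"),vs):
    im=cv2.imread(f"pics/{n}.png");k=4 if n=="h2" else 2
    im=cv2.resize(im,None,fx=k,fy=k,interpolation=cv2.INTER_CUBIC)
    for vv,col in((v,(0,0,255)),(np.r_[v[:4],0],(255,255,0))):
        m=cv2.resize((silh(c,vv,M.shape)*255).astype(np.uint8),None,fx=k,fy=k)>127
        cv2.drawContours(im,cv2.findContours(m.astype(np.uint8),0,1)[0],-1,col,1)
    o.append(im[300:680,400:720] if n=="h1" else im[4*165:4*165+380,4*350:4*350+320])
cv2.imwrite("pics/ov2.png",np.hstack(o))
```

```text
h1 7487 (225, 188, 112, 137)
h2 1343 (373, 178, 45, 58)
[1] 0 [-0.0012 -0.0009 -0.0015  0.0354 -0.0609] 0.1968201130042486
[1] 0.25 [-0.044  -0.0057 -0.035  -0.0103  0.0655] 0.1471508037317682
[0, 1] 0 [-0.003  -0.0008 -0.0044  0.0407 -0.0588] 0.26586862543989276
[0, 1] 0.25 [-0.0001 -0.0006 -0.0023  0.0812 -0.0152] 0.3081092987460269
```

View pics/ov2.png

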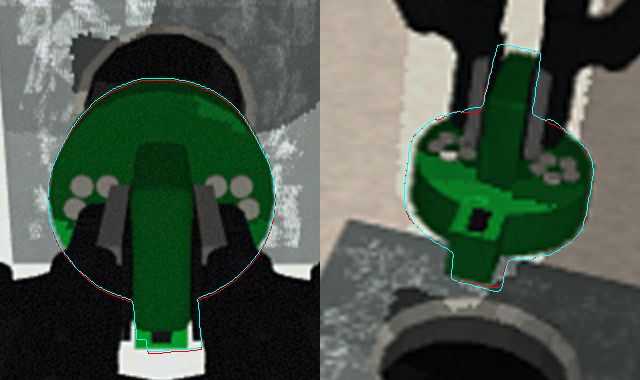

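The head is upright in the hand to within a few degrees and centred to about 1–3 mm, inside the fit's clearance. Inserting.

Run:
```python
from h import *
w=np.array([.5403,.2070])
arm.line_to([*w,.085],feed=.1);arm.pause(.3)
s=arm.read_state();e=w-s["eef_pos"][:2];print("err",e,s["contact_force"])
cmd=w+e
hit=arm.line_to([*cmd,.050],feed=.03,f_stop=12);arm.pause(.2)
s=arm.read_state();print(hit,s["clock"],s["eef_pos"],s["contact_force"],s["opening"])
shot("scene","i1");shot("wrist","i2")
a=cv2.imread("pics/i2.png")[20:420,100:460];b=cv2.resize(cv2.imread("pics/i1.png")[160:360,300:500],(400,400))
cv2.imwrite("pics/ic.png",np.hstack([a,b]))
```

```text
err [-0.00023085 -0.0001587 ] [-0.37781644  0.06872121 -0.85930423]
True 12.1333 [0.53977817 0.20677365 0.0534674 ] [-1.51186578 -0.18311     6.14376409] 0.1553936920924769
```

View pics/ic.png

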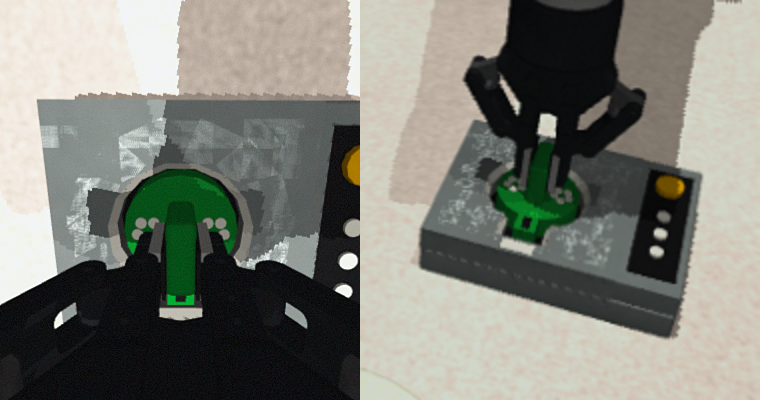

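The head is in the well with its key in the notch. It stopped with the TCP at 53.5 mm, which matches the expected 53.4 mm for fully home. Releasing, retreating and checking.

Run:
```python
from h import *
p=arm.read_state()["eef_pos"]
arm.move_gripper(.5);arm.line_to([p[0],p[1],.2],feed=.12);arm.pause(.3)
s=arm.read_state();print(s["clock"],s["eef_pos"],s["contact_force"])
shot("wrist","f1");shot("scene","f2")
a=cv2.imread("pics/f1.png")[20:420,100:460];b=cv2.resize(cv2.imread("pics/f2.png")[160:360,300:500],(400,400))
cv2.imwrite("pics/fc.png",np.hstack([a,b]))
```

```text
14.3 [0.53965186 0.2066985  0.1997154 ] [ 0.21561749 -0.78236126  0.32114763]
```

View pics/fc.png

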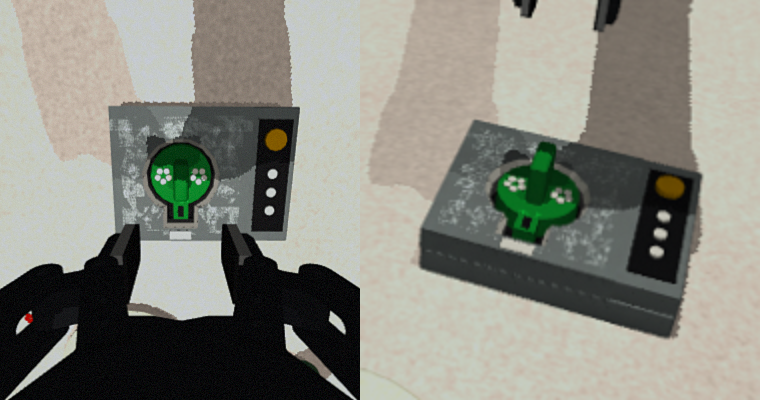

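The head is seated flush and upright in the well with its key in the notch, and the gripper is clear of it.

```bash
python3 -c "
from station import arm
print(arm.finish_job())"
```

```text
the job is handed in; nothing more can be done
None
```

The green stamp head sits flush and upright in the press well with its key in the notch. It is released, the red and yellow heads were not touched, and I handed the job in at about 14 s; the system returned no verdict.

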